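# Pin the solvent can in its cradle and take off its cap of unknown thread

## Robot

A 6-joint arm with a two-finger parallel gripper is mounted at the origin on the work surface. World frame = base frame: x ahead of the robot, y to its left, z up, the work surface at z = 0. Lengths are in mm, angles in rad, forces in N, time in s.
With the tool pointing down it reaches from about 350 to 875 mm from the base axis. Payload 4.2 kg.
Tool frame: the origin (TCP) lies on the mounting face of the last link; the fingertips stand 173 mm ahead of it and the grasp point (between the pads) lies grip_point_offset ahead of it (grip_point_offset is the distance from the TCP to the grasp point, in mm); z points along the fingers, y is the line along which they close (so a half turn about z gives the same grasp; the last joint's range is limited). The gripper opens to 85 mm and grips with 20 to 120 N. Pads are 22 mm wide; open, the fingers measure 114 mm over their backs; the gripper's body (76 mm by 85 mm) begins 54 mm behind the grasp point. The pads swing forward as they close: fully open they stand 13 mm farther back than shut.
Start: joints at [-1.067, 0.385, 0.008, 0, -1.194, -0.259], TCP at [151.494, -606.341, 404.712] pointing down, gripper open.
Joint ranges: [-3.14, 3.14], [-1.21, 2.06], [-1.07, 1.41], [-3.16, 2.05], [-2.99, -0.16], [-3.1, 3.1]. Speed limits (rad/s): [2.79, 2.79, 3.14, 3.14, 3.14, 3.14].

## Interface

Orientations are given as a unit quaternion [x, y, z, w].
In Python, from bench import read_state, get_image, job_done, recognise, place_of, grip_point_offset gives the robot as it stands. The module is installed in compiled form; this text tells all that it offers.
- The arm moves only by the tool carry_out, never from a script. Its arguments are lists of equal length, an entry for each row: "slide": the shift along the tool's x, y, z in m, a list of three; "roll": the turn about the tool's z in degrees; "claw": the finger opening in m, from 0 to 0.0854. A call has 1 to 8 rows; each row is the pose to reach, as a shift and turn from the pose commanded when the call began, along the tool's axes at that moment; what a row does not reach only later rows make up. A row lasts 1/8 s, in which the tool goes at most 62.5 mm and 10.7 degrees, less where a joint would pass 70% of its speed; a pose out of reach is approached as far as the arm can. A call with a gripper value outside its range is refused whole. The fingers move at their own pace and stop on an object; the grip force is fixed at half the most. Time passes only in rows, so rows that repeat a pose let the fingers close. It gives the time, the measured TCP pose, the force, the opening and the grip force at its end, in the units of the state.
- read_state(): the state, without advancing time (a new reading comes with each control period).
- get_image(name): name is "scene" or "top" or "wrist"; returns a dict with "img" (420x560x3 uint8, red, green, blue), "z_map" (420x560 float32, mm along the optical axis (not along the pixel's ray), 0 where there is no reading), "mtx" (3x3 intrinsics, pixels), "world_from_camera" (4x4, takes a point from camera to world coordinates); the wrist camera has in their place "T_tool_cam" (4x4, takes a point from camera to tool coordinates, whose origin is the TCP and whose axes are the flange's). Camera axes: x right, y up, looking along -z (the intrinsics and any distortion apply to the point x, -y, -z); pixel columns grow to the right and rows downward; lengths in mm; the calibration is good to about 2 mm. A picture is of the moment at which its call begins: read the wrist's pose just before it.
- job_done(): hands the job in; it is judged then, once.
Trained networks look in a picture, given as the dict that the camera call returned (one of the last four; its "shot" number tells which), for a name from the list of things; names that differ only in an ending like _2 or _b are one class to them, and where a whole thing is asked for, a point or a joint stands for the part that bears it (a point fixed in the world has none). Each returns a list of dicts, best first, with "conf" (0 to 1); they miss things now and then, are a little off and sometimes report something else, mostly with a low value. They report only what shows in the picture. A call takes as long as a camera call. They do not tell look-alikes from the thing itself.
- recognise(picture, thing): "at" ([column, row] in pixels, amid what is visible of it).
- place_of(picture, thing): "at" ([column, row] in pixels: a listed point, or the origin of a listed thing).
The state is a dict: "clock": time; "joints": joint angles; "joint_vel": joint speeds; "joint_efforts": joint torques, N m; "position": TCP position; "ee_rot": TCP orientation; "contact_force": force on the tool from outside, world axes, zero at the start; "wrist_torque": the same for the moment, N m; "gripper_width": finger opening in mm; "grasp_force": force on a finger pad.
Only numpy, scipy, OpenCV 4.12 (cv2) and the standard library are available. Lean on these libraries where they do the work, as an engineer would, in place of code of your own. Each camera call takes 0.05 s, during which the arm holds its last target. There are 200 camera calls.

## Task

Drop the two steel locking pins one after the other into the two bores of the can's cradle, one pin in each, fully home. Then take the screw cap off the white can: nothing shows whether its short thread is right- or left-handed, so try loosening it one way and, if it will not come, the other way, and lift it off when it comes free. Finish while holding the cap level in the gripper, about 8 cm above its neck, without letting go, and leave the other things on the bench where they are.

Things in the scene. Friction and masses are not known exactly. Their poses are not given: they have to be found in the camera images.
- pin_a_center (a point): Loose steel locking pin standing on its foot on the bench, left or right of the cradle; 56 mm tall, 120 g. This point is its centre, 28 mm above its foot, z up. Lower 24 mm: shank of 20 mm diameter with chamfered foot; upper 32 mm: plain round head of 32 mm diameter, the part to grasp. Both pins are alike; either goes in either bore.
- pin_b_center (a point): The second locking pin, the same as the first.
- bore_left (a point): Centre of the mouth of the bore in the steel block on the cradle side at +y of the can, at the top face of the block, 30 mm above the bench. Bore 24 mm in diameter, 28 mm deep, vertical; block 50 x 50 mm. The head of a pin that is fully home rests on the block: the centre of the pin is then 4 mm above this point. The wall of the can is 70 mm away.
- bore_right (a point): Centre of the mouth of the same kind of bore on the cradle's right (-y) side.
- neck (a point): Top of the neck collar (52 mm diameter) of the can, on its axis, 190 mm above the bench and 25 mm above the flat top of the can; the cap sits on it. x, y, z as for the can; the neck lies 45 mm towards -x of the middle of the can. Inside the cap two ears on the neck hold two lugs of the cap down until it has been turned far enough. One side of the thread ends in a hard stop.
- cap_center (a point): Centre (half-way up) of the round ribbed cap, 54 mm diameter, 30 mm tall, 60 g, loose, z up; 15 mm above the neck point when seated. Grasp it across from above at this height. One way it turns only a few degrees to a hard stop; the other way it turns easily and from 55 to 105 degrees (best 75) lifts straight off. It does not rise as it turns. The right way differs from can to can and cannot be seen.
- can: White plastic can fixed in its steel cradle, 170 mm (x) by 100 mm (y), top 165 mm above the bench; origin under its middle on the bench, z up. A carry handle bar across it, 67 mm clear of the neck axis towards +x, rises to 204 mm. A pin block stands on each side, 120 mm from the middle along y. If the cap is turned the wrong way or not far enough it cannot be pulled off and the gripper may slip on it. Turning freely takes under 0.2 N m.
- tin_a_mid (a point): Small closed paint tin, 54 mm diameter, 60 mm tall; not part of the job. Centre.
- tin_b_mid (a point): The same kind of small paint tin; not part of the job. Centre.
- tub_mid (a point): Closed tub, 80 mm diameter, 90 mm tall; not part of the job. Centre.
- collar_mid (a point): Dark steel ring, 60 mm outside, 36 mm inside, 20 mm high, lying on the bench beyond the right of the cradle; not part of the job. Centre.
- brush: Paint brush lying on the bench; not part of the job. Origin at the underside of its middle.
- wrench: Wrench lying on the bench; not part of the job. Origin at the underside of its middle.
Things that resemble listed ones, but are neither listed nor needed, are in the scene too. Of the things shaped like the part that bears cap_center, the grey one is meant. Leave any purple look-alike of the part that bears pin_a_center alone.

How it is judged (in metres and radians):
On the way, in this order (a step that is already met when the one before it is completed fails the run):
1. one locking pin is fully home in a bore (((horizontal distance between pin_a_center and bore_left below 0.005 m and height (world z) of pin_a_center between 0.03 and 0.037 m and angle between pin_a_center's own z axis and vertical below 0.12 rad) or (horizontal distance between pin_a_center and bore_right below 0.005 m and height (world z) of pin_a_center between 0.03 and 0.037 m and angle between pin_a_center's own z axis and vertical below 0.12 rad) or (horizontal distance between pin_b_center and bore_left below 0.005 m and height (world z) of pin_b_center between 0.03 and 0.037 m and angle between pin_b_center's own z axis and vertical below 0.12 rad) or (horizontal distance between pin_b_center and bore_right below 0.005 m and height (world z) of pin_b_center between 0.03 and 0.037 m and angle between pin_b_center's own z axis and vertical below 0.12 rad))), for 0.1 s.
2. both locking pins are fully home, one in each bore ((((horizontal distance between pin_a_center and bore_left below 0.005 m and height (world z) of pin_a_center between 0.03 and 0.037 m and angle between pin_a_center's own z axis and vertical below 0.12 rad) and (horizontal distance between pin_b_center and bore_right below 0.005 m and height (world z) of pin_b_center between 0.03 and 0.037 m and angle between pin_b_center's own z axis and vertical below 0.12 rad)) or ((horizontal distance between pin_a_center and bore_right below 0.005 m and height (world z) of pin_a_center between 0.03 and 0.037 m and angle between pin_a_center's own z axis and vertical below 0.12 rad) and (horizontal distance between pin_b_center and bore_left below 0.005 m and height (world z) of pin_b_center between 0.03 and 0.037 m and angle between pin_b_center's own z axis and vertical below 0.12 rad)))), for 0.1 s.
3. the cap has come off and is lifted at least 5 cm above its seat (height (world z) of cap_center above 0.255 m and horizontal distance between cap_center and neck below 0.1 m and angle between cap_center's own z axis and vertical below 0.3 rad), for 0.2 s.
At the end, for the whole second after the job is handed in: Both pins fully home, one in each bore (centre within 5 mm of the bore's axis, head within 3 mm of the block, upright within 0.12 rad), and the cap held still in the fingers, level within 0.3 rad, at least 50 mm higher than it sat, within 100 mm of the neck's axis, touching the can nowhere (all of step 3 and (((horizontal distance between pin_a_center and bore_left below 0.005 m and height (world z) of pin_a_center between 0.03 and 0.037 m and angle between pin_a_center's own z axis and vertical below 0.12 rad) and (horizontal distance between pin_b_center and bore_right below 0.005 m and height (world z) of pin_b_center between 0.03 and 0.037 m and angle between pin_b_center's own z axis and vertical below 0.12 rad)) or ((horizontal distance between pin_a_center and bore_right below 0.005 m and height (world z) of pin_a_center between 0.03 and 0.037 m and angle between pin_a_center's own z axis and vertical below 0.12 rad) and (horizontal distance between pin_b_center and bore_left below 0.005 m and height (world z) of pin_b_center between 0.03 and 0.037 m and angle between pin_b_center's own z axis and vertical below 0.12 rad))) and contact force between the fingers and cap above 1 N and contact force between cap and can below 0.1 N and linear speed of cap below 0.03 m/s); the arm keeps its last pose, push and grip.
It fails at once if another thing on the bench (tin, tub, ring, brush or wrench) is moved more than 3 cm (distance of any of tin_a_mid, tin_b_mid, tub_mid, collar_mid, brush, wrench from where it was at the start of the episode above 0.03 m).
It also fails if it takes over 72 s, if anything falls off the work surface, if the arm or the gripper's body presses on something with over 40 N, if the wrist force passes 120 N, or if a joint passes its speed limit or range.

## Working session

There is one attempt and no reset: what is moved stays moved. The work goes in short steps, Python scripts to look and compute and a tool call to move; the robot and the scene stay as the last step left them, time stands still between calls to the robot, and variables do not carry over. Pictures are saved under pics/ and viewed, at most 10 in all, crops included, and the job is handed in when it is done.

Besides the shell and the picture viewer there is one more tool, called after "Request:" by a JSON object that holds its "op" and its "data". carry_out: Moves the arm, as the interface text tells. Its arguments: {"type":"object","properties":{"slide":{"type":"array"},"roll":{"type":"array"},"claw":{"type":"array"}},"required":["slide","roll","claw"]}

```bash
mkdir -p pics
cat > h.py <<'E'
import numpy as np, cv2
from scipy.spatial.transform import Rotation as R
from bench import *
def pose(s):
    T=np.eye(4);T[:3,:3]=R.from_quat(s["ee_rot"]).as_matrix();T[:3,3]=s["position"];return T
def shot(n):
    s=read_state();p=get_image(n)
    p["T"]=pose(s)@np.array(p["T_tool_cam"]) if n=="wrist" else np.array(p["world_from_camera"])
    return p
def ray(p,uv):
    K=np.array(p["mtx"]);d=np.array([(uv[0]-K[0,2])/K[0,0],-(uv[1]-K[1,2])/K[1,1],-1.])
    return p["T"][:3,3],p["T"][:3,:3]@d
def at_z(p,uv,z):
    o,d=ray(p,uv);return o+d*(z-o[2])/d[2]
def at_depth(p,uv):
    z=p["z_map"][int(round(uv[1])),int(round(uv[0]))];o,d=ray(p,uv);return o+d*z
def save(p,n): cv2.imwrite("pics/"+n,p["img"][:,:,::-1])
def tool(v): # world vec -> tool
    return pose(read_state())[:3,:3].T@np.array(v)
E
python3 - <<'E'
from h import *
np.set_printoptions(precision=1,suppress=True)
s=read_state();print(s);print(grip_point_offset() if callable(grip_point_offset) else grip_point_offset)
Z=dict(pin_a_center=28,bore_left=30,bore_right=30,neck=190,cap_center=205,tin_a_mid=30,tub_mid=45,collar_mid=10,can=0,brush=0,wrench=0)
for n in("top","scene"):
    p=shot(n);save(p,n+"0.png");print(n,[k for k in p],p["mtx"],p["T"][:3,3])
    for k,z in Z.items():
        for r in place_of(p,k)[:5]:print(k,round(r["conf"],2),np.array(r["at"]),at_z(p,r["at"],z)[:2], at_depth(p,r["at"]))
E
```

```text
{'clock': 0.0, 'joints': array([-1.1,  0.4,  0. , -0. , -1.2, -0.3]), 'joint_vel': array([ 0., -0., -0., -0.,  0.,  0.]), 'joint_efforts': array([  0. , -39.2,  18.8,   4.2,  -0. ,   0. ]), 'position': array([ 151.5, -606.2,  403.6]), 'ee_rot': array([-0.1,  1. ,  0. , -0. ]), 'contact_force': array([-0.2, -1.4, -0.4]), 'wrist_torque': array([-0.,  0., -0.]), 'grasp_force': 0.0, 'gripper_width': 85.90136824711226}
154.70000000000002
top ['img', 'z_map', 'mtx', 'world_from_camera', 'shot', 'T'] [[385.2   0.  279.5]
 [  0.  385.2 208.4]
 [  0.    0.    1. ]] [ 469.4  -69.8 1135.3]
pin_a_center 0.6 [134.8 255.8] [448.5 340.7] [449.1 330.4  55.9]
pin_a_center 0.47 [153.4 274.3] [395.8 286.6] [397.6 277.8  55.4]
bore_left 0.69 [229.  216.7] [557.   72.1] [559.3  75.8   1.3]
bore_left 0.65 [137.4 257.4] [444.  332.5] [444.6 323.1  55.6]
bore_left 0.39 [127.4 209.6] [581.  364.6] [578.2 353.7  57.7]
bore_right 0.66 [311.6 207.1] [ 582.  -166.1] [ 584.8 -168.4    3.2]
neck 0.64 [266.6 228. ] [515.5 -40.7] [513.9 -41.7 222.3]
cap_center 0.56 [273.1 225. ] [521.8 -56.9] [521.  -57.1 220. ]
cap
[... 1168 characters left out ...]
2.5 223. ]
tin_a_mid 0.96 [383.5 326.1] [574.5 365. ] [588.2 369.   60.5]
tin_a_mid 0.74 [283.4 190.5] [ 427.9 -135.4] [533.9 -37.8 217.8]
tub_mid 0.57 [263.8 318.1] [781.  125.3] [793.5 139.   87.8]
tub_mid 0.16 [224.4 133.6] [ 397.1 -438.6] [ 373.1 -469.4    4.7]
collar_mid 0.65 [197.8 217.3] [ 674.3 -266. ] [ 668.8 -275.1   -5. ]
can 0.56 [271.6 239.1] [570.  -50.4] [629.    8.6 133. ]
can 0.21 [400.1 289.6] [440.9 329.1] [463.5 335.6  41.6]
brush 0.97 [187.4 255. ] [ 781.6 -192.4] [ 787.2 -181.3   20.1]
brush 0.31 [303.8 257.7] [551.1  63.1] [551.8  63.7   1.6]
brush 0.21 [242.9 211.6] [ 558.9 -185.9] [ 571.3 -171.    27.4]
wrench 0.66 [228.4 132.8] [ 358.1 -465.6] [ 365.  -456.8   11.5]
```

View pics/top0.png

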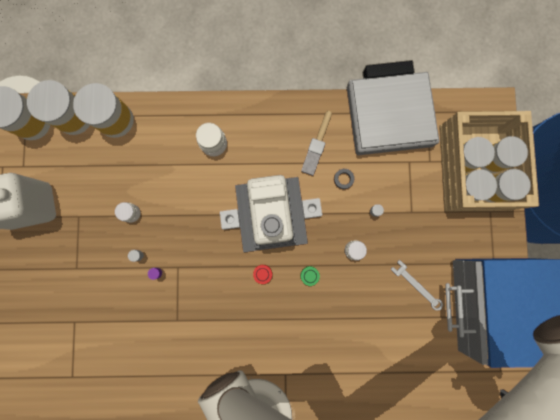

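View pics/scene0.png

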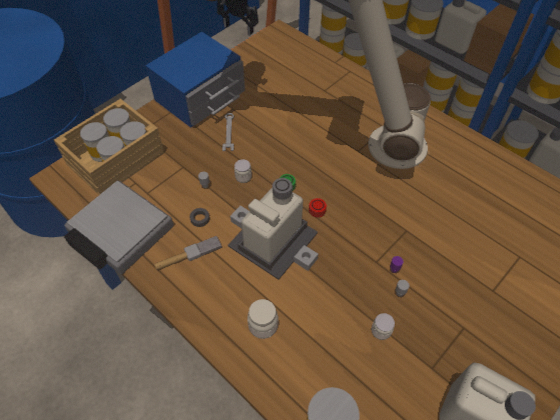

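The top view shows grey pins at (134,256) and (377,211), a purple decoy at (155,273), bores at (229,218) and (312,208), and the grey cap at (271,227). The red and green caps are decoys. The cradle yaw is about 6°.

Run:
```python
from h import *
np.set_printoptions(precision=3,suppress=True)
p=shot("wrist");save(p,"w0.png");s=read_state()
print(p["T_tool_cam"],p["mtx"],s["ee_rot"],pose(s)[:3,:3])
t=shot("top");print(at_z(t,(377,211),56),at_z(t,(134,256),56),at_z(t,(271.5,226.5),220),at_z(t,(229,218),30),at_z(t,(312,208),30))
b=at_z(t,(377.5,211),56);P=np.array(s["position"]);d=np.array([b[0]-P[0],b[1]-P[1],300-P[2]])
print(tool(d),tool([1,0,0]))
for q in [t]:
  for k in("pin_a_center",): print([(r["at"],r["conf"]) for r in place_of(q,k)])
```

```text
[[-0.     0.959  0.282 71.191]
 [ 1.     0.     0.     0.53 ]
 [ 0.     0.282 -0.959 30.527]
 [ 0.     0.     0.     1.   ]] [[294.334   0.    273.197]
 [  0.    294.334 209.563]
 [  0.      0.      1.   ]] [-0.122  0.993  0.    -0.   ] [[-0.97  -0.242 -0.   ]
 [-0.242  0.97   0.   ]
 [ 0.     0.    -1.   ]]
[ 566.202 -347.748   56.   ] [448.542 332.537  56.   ] [517.445 -53.294 220.   ] [553.295  72.074  30.   ] [ 579.408 -167.198   30.   ]
[-464.64   149.019  104.683] [-0.97  -0.242 -0.   ]
[([135.7, 255.9], 0.72)]
```

Request:
{"op": "carry_out", "data": {"slide": [[-0.06,0.02,0.01],[-0.12,0.04,0.02],[-0.18,0.06,0.03],[-0.235,0.075,0.045],[-0.29,0.095,0.06],[-0.35,0.115,0.075],[-0.41,0.13,0.085],[-0.465,0.149,0.1]], "roll": [1,2,3,4,5,6,7,8], "claw": [0.07,0.06,0.06,0.06,0.06,0.06,0.06,0.06]}}

```text
clock: 2.35
position: [568.3, -348.1, 305.0]
ee_rot: [-0.052, 0.999, -0.0, 0.001]
contact_force: [0.6, -0.3, 0.3]
gripper_width: 60.0
grasp_force: 0.0
```

Request:
{"op": "carry_out", "data": {"slide": [[0,0,0],[0,0,0],[0,0,0]], "roll": [0,0,0], "claw": [0.06,0.06,0.06]}}

```text
clock: 2.72
position: [565.5, -350.0, 305.4]
ee_rot: [-0.052, 0.999, -0.0, 0.0]
contact_force: [-1.0, -0.0, 0.5]
gripper_width: 60.0
grasp_force: 0.0
```

Run:
```python
from h import *
np.set_printoptions(precision=2,suppress=True)
s=read_state();p=shot("wrist");save(p,"w1.png");print(s["clock"],s["position"],pose(s)[:3,0],s["gripper_width"])
for k,z in dict(pin_a_center=28,bore_right=30,cap_center=205).items():
  for r in place_of(p,k)[:3]:print(k,r["conf"],np.array(r["at"]),at_z(p,r["at"],z))
```

```text
2.725 [ 565.46 -350.05  305.39] [-0.99 -0.1  -0.  ] 60.03488279959582
bore_right 0.82 [475.4 247.8] [ 583.09 -164.62   30.  ]
```

View pics/w1.png

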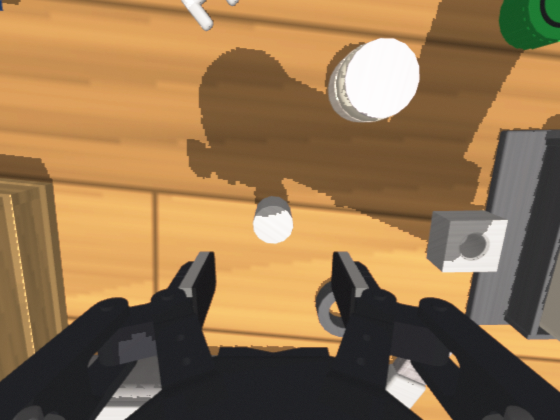

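The pin's head top is centred at about (273,224), right between the fingers, and the right bore's mouth is at about (472,245). I'll refine both from depth and brightness.

```bash
cat >> h.py <<'E'
def zworld(p):
    K=np.array(p["mtx"]);v,u=np.mgrid[:420,:560];d=p["z_map"]
    c=np.stack([(u-K[0,2])/K[0,0]*d,-(v-K[1,2])/K[1,1]*d,-d],-1)
    return c@p["T"][:3,:3].T+p["T"][:3,3]
def disc(p,xy,z,r=40,tol=8):
    "centre (min enclosing circle) of the level patch at height z near xy"
    W=zworld(p);m=(abs(W[...,2]-z)<tol)&(np.hypot(W[...,0]-xy[0],W[...,1]-xy[1])<r)&(p["z_map"]>0)
    v,u=np.nonzero(m)
    P=np.array([at_z(p,(a,b),z)[:2] for a,b in zip(u,v)],np.float32)
    c,R_=cv2.minEnclosingCircle(P);return np.array(c),R_,P.mean(0),len(P),W[m][:,2].mean()
def hole(p,xy,zt,rr=22):
    "bore mouth: fit of edge points between block top and below"
    W=zworld(p);near=np.hypot(W[...,0]-xy[0],W[...,1]-xy[1])<rr
    return near
E
python3 - <<'E'
from h import *
np.set_printoptions(precision=2,suppress=True)
s=read_state();p=shot("wrist")
print(disc(p,(563,-348),56,tol=6))
g=cv2.cvtColor(p["img"],cv2.COLOR_RGB2GRAY)
m=(g[190:260,240:310]>200).astype(np.uint8)
cs=max(cv2.findContours(m,cv2.RETR_EXTERNAL,cv2.CHAIN_APPROX_NONE)[0],key=cv2.contourArea)
e=cv2.fitEllipse(cs);print(e,at_z(p,(e[0][0]+240,e[0][1]+190),56))
print(g[245,440:510:2]); print(g[215:275:2,472]);print(p["z_map"][245,440:510:2])
cv2.imwrite("pics/c1.png",cv2.resize(p["img"][195:285,415:515,::-1],None,fx=6,fy=6,interpolation=cv2.INTER_NEAREST))
E
```

```text
(array([ 569.95, -349.7 ]), 16.52301788330078, array([ 569.74, -349.42], dtype=float32), 1250, np.float64(56.061979321501966))
((33.01020812988281, 36.999786376953125), (30.94440460205078, 42.02509307861328), 80.05152893066406) [ 573.07 -348.92   56.  ]
[ 97  98  97 120 143 143 142 143 144 138 115 111 109 108 109 106 103 101
 101  99 100 101 103 183 204 232 238 238 237 238 237 180 127 125 127]
[111 110 114 143 142 144 144 143 144 120  98  97 100 102 105 103 107 106
 107 109 109 144 189 236 236 235 238 239 225 169]
[273.44 270.51 267.78 264.62 265.77 264.81 263.7  262.41 263.83 264.22
 293.37 292.81 290.65 289.45 285.13 284.62 282.62 280.5  277.74 276.52
 274.52 270.74 269.11 266.93 265.42 264.11 264.36 262.81 263.98 263.94
 264.28 264.37 285.32 285.81 285.46]
```

View pics/c1.png

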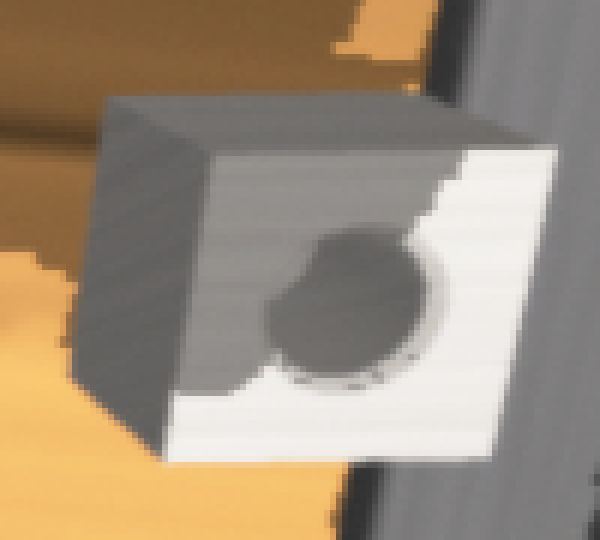

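Run:
```python
from h import *
np.set_printoptions(precision=2,suppress=True)
p=shot("wrist")
c=[at_z(p,q,30)[:2] for q in((450.3,220),(507.8,219.7),(497.2,271.7),(442.2,271.7))]
print(c,np.mean(c,0)); print(at_z(p,(472.5,246.5),30))
print("tool",tool([570-565.5,0.3,200-305.4]))
```

```text
[array([ 559.89, -194.13]), array([ 554.39, -144.16]), array([ 604.55, -137.33]), array([ 609.83, -187.85])] [ 582.16 -165.87]
[ 582.35 -167.42   30.  ]
tool [ -4.46  -0.15 105.4 ]
```

Request:
{"op": "carry_out", "data": {"slide": [[-0.0045,0,0.05],[-0.0045,0,0.09],[-0.0045,0,0.105],[-0.0045,0,0.105],[-0.0045,0,0.105],[-0.0045,0,0.105],[-0.0045,0,0.105],[-0.0045,0,0.105]], "roll": [0,0,0,0,0,0,0,0], "claw": [0.06,0.06,0.06,0.06,0.028,0.028,0.028,0.028]}}

```text
clock: 4.03
position: [571.5, -349.0, 202.0]
ee_rot: [-0.053, 0.999, -0.001, 0.002]
contact_force: [0.4, 1.9, 5.2]
gripper_width: 29.4
grasp_force: 59.3
```

Request:
{"op": "carry_out", "data": {"slide": [[0,0,0],[0,0,0],[0,0,-0.02],[0,0,-0.04],[0,0,-0.06],[0,0,-0.08],[0,0,-0.08]], "roll": [0,0,0,0,0,0,0], "claw": [0.028,0.028,0.028,0.028,0.028,0.028,0.028]}}

```text
clock: 4.9
position: [571.0, -348.8, 281.4]
ee_rot: [-0.053, 0.999, -0.001, 0.002]
contact_force: [-0.1, 0.4, -1.9]
gripper_width: 29.6
grasp_force: 59.3
```

Run:
```python
from h import *
np.set_printoptions(precision=2,suppress=True)
s=read_state();p=shot("wrist");save(p,"w2.png");print(s["clock"],s["position"],pose(s)[:3,0],s["gripper_width"],s["grasp_force"])
d=disc(p,s["position"][:2],140,tol=12);print(d); print(disc(p,s["position"][:2],d[-1],tol=8))
print("to bore+20",tool([582.2-s["position"][0],-166.3-s["position"][1],0]))
```

```text
4.9 [ 571.04 -348.79  281.41] [-0.99 -0.1  -0.  ] 29.560610912560488 59.31888163089752
(array([ 573.03, -348.85]), 40.964481353759766, array([ 566.07, -348.85], dtype=float32), 5994, np.float64(137.48236134956142))
(array([ 567.13, -348.76]), 28.795225143432617, array([ 566.75, -348.76], dtype=float32), 4931, np.float64(135.8778005586104))
to bore+20 [-30.19 180.32   0.07]
```

View pics/w2.png

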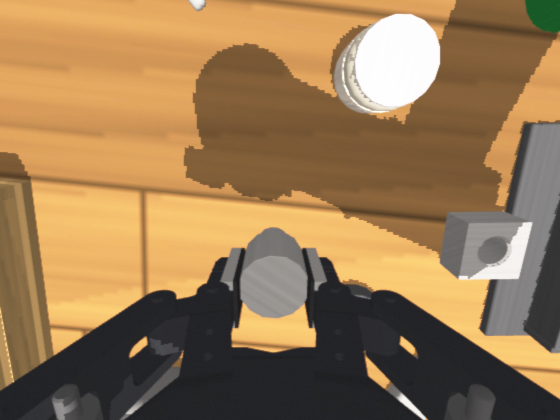

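The pin is held centrally, with its head top at (273,285). Next I'll check its offset and tilt, and fit the bore again.

```bash
cat >> h.py <<'E'
def held(p,top):
    c=at_z(p,(273,285),top)
    for _ in range(4):
        W=zworld(p);m=(np.hypot(W[...,0]-c[0],W[...,1]-c[1])<12)&(abs(W[...,2]-top)<8)
        Q=W[m];A=np.c_[Q[:,:2]-Q[:,:2].mean(0),np.ones(len(Q))];k=np.linalg.lstsq(A,Q[:,2],rcond=None)[0]
        c=c
    return Q.mean(0),k
E
python3 - <<'E'
from h import *
np.set_printoptions(precision=3,suppress=True)
s=read_state();p=shot("wrist");print(held(p,135.9),at_z(p,(273,285),135.9))
for r in range(250,330,4):
  i=p["img"][r].mean(1); print(r, i[236:312:4].astype(int))
E
```

```text
(array([ 566.648, -348.469,  134.041]), array([  0.   ,  -0.007, 134.041])) [ 566.947 -348.474  135.9  ]
250 [121 100  47 113 112 117 117 115 116 116 117 118 115 115 113 112 108  32
 121]
254 [121  48  57 113 112 117 117 115 116 117 118 119 116 115 113 113 110  33
 116]
258 [121  32  78 114 113 119 133 154 149 149 152 154 153 134 114 113 110  37
  77]
262 [118  32 107 113 129 151 153 152 150 149 148 150 151 153 151 118 112  66
  40]
266 [ 88  28 113 138 148 148 149 153 154 151 149 149 149 150 151 152 136  97
  32]
270 [ 43  34 146 154 150 148 147 147 150 153 152 150 150 148 150 151 154 113
  31]
274 [ 32  59 147 151 156 152 149 147 147 149 151 153 151 149 149 149 151 151
  34]
278 [ 31 104 147 144 148 153 154 150 147 148 147 151 152 152 149 148 149 150
  43]
282 [ 37 112 152 149 145 145 149 155 153 148 146 147 148 152 152 151 150 148
  36]
286 [ 40 112 150 150 151 146 145 148 152 156 150 148 147 147 149 151 152 151
  31]
290 [ 39  97 147 150 150 151 151 147 145 150 154 153 150 147 147 147 151 152
  32]
294 [ 41  99 146 145 150 150 148 151 148 145 147 151 156 151 149 147 147 148
  28]
298 [ 41  89 149 148 144 147 149 148 150 151 147 145 148 154 154 150 146 145
  31]
302 [ 41  27 151 150 149 146 144 149 149 149 150 148 145 147 150 155 151 111
  29]
306 [ 41  33 188 147 149 148 148 144 145 150 148 150 150 146 145 148 162 166
  30]
310 [ 41  61 188 187 148 148 149 150 148 144 147 151 149 151 149 176 188 186
  30]
314 [ 42 104 188 188 187 183 147 148 149 149 147 145 150 154 187 190 190 189
  29]
318 [ 42 145 186 184 184 185 185 185 184 184 177 185 187 189 189 187 188 188
  45]
322 [ 43 187 191 191 191 189 189 189 188 187 187 187 186 185 186 185 185 186
  83]
326 [ 42 191 193 193 193 193 193 192 192 192 192 192 191 192 191 190 190 189
 160]
```

Request:
{"op": "carry_out", "data": {"slide": [[-0.008,0.045,0],[-0.016,0.09,0],[-0.025,0.135,0],[-0.033,0.18,0],[-0.033,0.18,0.02],[-0.033,0.18,0.034],[-0.033,0.18,0.034],[-0.033,0.18,0.034]], "roll": [0,0,0,0,0,0,0,0], "claw": [0.028,0.028,0.028,0.028,0.028,0.028,0.028,0.028]}}

```text
clock: 6.0
position: [584.9, -166.9, 245.7]
ee_rot: [-0.052, 0.999, -0.0, 0.0]
contact_force: [0.1, 0.2, -0.7]
gripper_width: 29.3
grasp_force: 59.6
```

Run:
```python
from h import *
np.set_printoptions(precision=2,suppress=True)
s=read_state();p=shot("wrist");t=shot("top");print(s["clock"],s["position"],pose(s)[:3,0],s["gripper_width"],s["grasp_force"])
a=cv2.resize(p["img"][190:370,190:360,::-1],None,fx=3.3,fy=3.3,interpolation=cv2.INTER_NEAREST)
print(a.shape)
cv2.imwrite("pics/c2.png",a)
b=cv2.resize(t["img"][190:250,200:330,::-1],None,fx=6,fy=6,interpolation=cv2.INTER_CUBIC);cv2.imwrite("pics/c3.png",b)
```

```text
6.0 [ 584.86 -166.93  245.74] [-0.99 -0.1   0.  ] 29.342788284866632 59.612680077552795
(594, 561, 3)
```

View pics/c2.png

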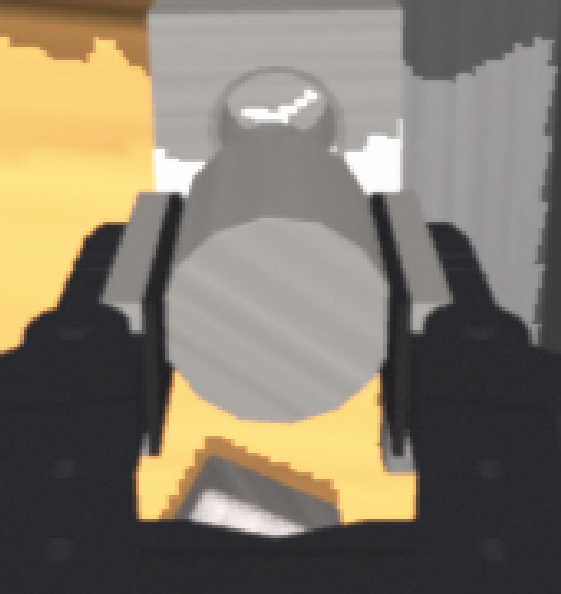

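The pin is laterally centred over the bore (277 against 276 in the crop). I'll compute the fore-aft offset.

Run:
```python
from h import *
np.set_printoptions(precision=2,suppress=True)
s=read_state();p=shot("wrist");t=shot("top");R0=pose(s)[:3,:3];P=np.array(s["position"])
def tc(p,c,r,z):
    return R0.T@(at_z(p,(190+c/3.3,190+r/3.3),z)-P)
print("block back edge",tc(p,275,10,30),"bore back",tc(p,277,67,30),"->centre x should be -25/-12")
for top in(99,99.7,100.5):
    print("head far/near",tc(p,277,217,top),tc(p,277,422,top))
print("head L/R",tc(p,166,310,99.7),tc(p,388,310,99.7))
W=zworld(t);d=t["z_map"]
g=t["img"].mean(2)
print(g[196:226,300:325].astype(int))
```

```text
block back edge [ 27.84   0.61 216.28] bore back [ 16.18   1.   216.29] ->centre x should be -25/-12
head far/near [ 16.09   0.85 147.29] [-15.41   0.87 147.33]
head far/near [ 16.42   0.85 146.59] [-14.89   0.87 146.63]
head far/near [ 16.8    0.85 145.79] [-14.29   0.87 145.83]
head L/R [  2.74 -14.08 146.61] [  2.74  15.79 146.61]
[[185 185 185 185 185 185 185 185 180 156 125 100 100 105 103  92  81  79
   81  83  84  84  84  85  85]
 [182 182 182 183 183 182 182 182 180 168 130 102 101 103 108 111  98  83
   79  81  83  83  83  85  85]
 [179 179 179 179 179 179 180 179 179 172 143 114 107 101 111 129 124 100
   83  79  80  81  82  83  84]
 [175 176 176 175 176 175 175 176 176 173 159 123 105  99 104 119 123 107
   92  82  77  79  80  81  81]
 [172 172 172 172 172 172 172 172 172 172 163 129 105 100  99 101 107 104
  102  96  84  81  79  77  79]
 [167 167 167 167 167 167 168 168 168 167 162 139 115 103  99  96  95  98
  104 104 100  98  88  81  81]
 [161 162 161 162 162 161 162 162 162 162 160 151 133 112 101  95  91  91
   97 102 104 105 102  97  91]
 [155 155 155 156 156 155 155
[... 1686 characters left out ...]
73  73  73  72  73  73  73  74  72  73
   72  73  73  74  73  74  74]
 [ 60  60  59  60  63  68  70  71  71  71  71  71  71  71  71  71  71  72
   71  71  72  71  71  71  71]
 [ 59  59  59  60  63  68  70  70  70  70  70  70  70  69  70  70  71  70
   71  70  71  71  71  70  71]
 [ 60  60  58  61  64  68  69  70  70  70  69  68  69  70  69  70  70  69
   70  70  70  71  69  69  70]
 [ 60  60  60  59  63  66  69  70  69  69  70  70  70  69  70  70  69  68
   68  68  68  69  68  69  68]
 [ 60  60  59  59  62  63  67  69  70  69  70  69  70  70  70  70  68  67
   67  66  66  67  66  67  67]
 [ 60  60  60  59  60  59  65  68  68  67  67  68  68  68  68  68  66  65
   64  65  65  65  66  65  65]]
```

View pics/c3.png

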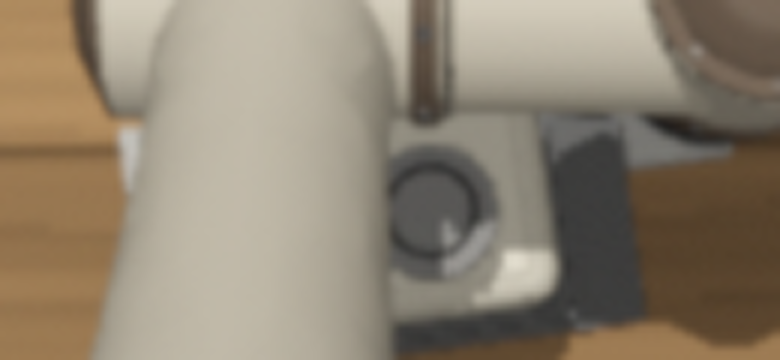

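Request:
{"op": "carry_out", "data": {"slide": [[0.002,0,0],[0.002,0,0.007],[0.002,0,0.014],[0.002,0,0.019],[0.002,0,0.022],[0.002,0,0.022]], "roll": [0,0,0,0,0,0], "claw": [0.028,0.028,0.028,0.028,0.028,0.028]}}

```text
clock: 6.95
position: [582.7, -166.4, 223.4]
ee_rot: [-0.053, 0.999, 0.0, -0.0]
contact_force: [-0.5, 0.8, -2.1]
gripper_width: 29.5
grasp_force: 59.6
```

Request:
{"op": "carry_out", "data": {"slide": [[0,0,0.006],[0,0,0.012],[0,0,0.014],[0,0,0.0155],[0,0,0.0155]], "roll": [0,0,0,0,0], "claw": [0.028,0.028,0.028,0.028,0.028]}}

```text
clock: 7.58
position: [582.9, -166.4, 208.4]
ee_rot: [-0.053, 0.999, -0.0, 0.0]
contact_force: [-0.2, -0.4, -0.6]
gripper_width: 29.7
grasp_force: 59.7
```

Request:
{"op": "carry_out", "data": {"slide": [[0,0,0],[0,0,0],[0,0,0],[0,0,-0.04],[0,0,-0.095],[0,0,-0.15],[0,0,-0.21],[0.009,0.055,-0.23]], "roll": [0,0,0,0,0,0,0,0], "claw": [0.05,0.055,0.055,0.055,0.055,0.06,0.06,0.06]}}

```text
clock: 8.57
position: [568.6, -114.2, 442.7]
ee_rot: [-0.05, 0.999, -0.001, 0.004]
contact_force: [-0.2, 1.3, -0.7]
gripper_width: 59.9
grasp_force: 0.0
```

Request:
{"op": "carry_out", "data": {"slide": [[0.009,0.06,0],[0.018,0.12,0],[0.027,0.18,0],[0.036,0.24,0],[0.045,0.3,0.03],[0.054,0.36,0.06],[0.063,0.41,0.09],[0.072,0.456,0.13]], "roll": [0,0,0,0,0,0,0,0], "claw": [0.06,0.06,0.06,0.06,0.06,0.06,0.06,0.06]}}

```text
clock: 9.57
position: [449.2, 330.9, 312.0]
ee_rot: [-0.053, 0.999, 0.001, 0.001]
contact_force: [0.3, 0.2, -0.3]
gripper_width: 60.0
grasp_force: 0.0
```

Request:
{"op": "carry_out", "data": {"slide": [[0,0,0],[0,0,0],[0,0,0],[0,0,0]], "roll": [0,0,0,0], "claw": [0.06,0.06,0.06,0.06]}}

```text
clock: 10.07
position: [450.4, 328.0, 313.2]
ee_rot: [-0.052, 0.999, 0.001, 0.001]
contact_force: [-0.1, 0.9, -0.6]
gripper_width: 59.7
grasp_force: 0.0
```

Run:
```python
from h import *
np.set_printoptions(precision=2,suppress=True)
s=read_state();p=shot("wrist");save(p,"w3.png");P=s["position"];print(s["clock"],P,pose(s)[:3,0])
d=disc(p,(450,334),56,r=35,tol=6);print(d);print("tool",tool([d[0][0]-P[0],d[0][1]-P[1],200-P[2]]))
for k,z in dict(pin_a_center=28,bore_left=30).items():
  for r in place_of(p,k)[:3]:print(k,r["conf"],np.array(r["at"]),at_z(p,r["at"],z))
t=shot("top");print(disc(t,(582,-166),62,r=30,tol=10),disc(t,(517,-53),220,r=45,tol=10))
W=zworld(t);m=np.hypot(W[...,0]-582,W[...,1]+166)<8;print("pin top z",W[m][:,2])
```

```text
10.075 [450.36 328.02 313.18] [-0.99 -0.1  -0.  ]
(array([450.94, 334.2 ]), 16.49602508544922, array([450.69, 334.5 ], dtype=float32), 1183, np.float64(56.087301378898324))
tool [ -1.06   5.93 113.19]
pin_a_center 0.94 [218.9 141.2] [399.14 277.6   28.  ]
(array([ 580.36, -165.74]), 15.961495399475098, array([ 579.91, -165.29], dtype=float32), 103, np.float64(62.77367927000072)) (array([521.42, -52.83]), 27.320043563842773, array([521.44, -52.83], dtype=float32), 404, np.float64(221.1552311004933))
pin top z [61.42 65.71 65.19 63.96 61.05 64.65 61.92 62.98 61.52 64.07 64.29 64.36
 61.93 62.46 60.22 62.65 63.77 62.66 62.34 65.41 62.4  65.79 59.25 60.97
 61.03]
```

View pics/w3.png

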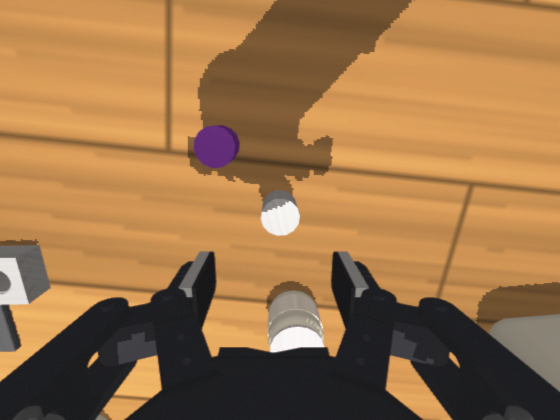

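Pin 1 is home, with its top at about 62 mm. Pin 2 is at (280,215) and clear of the purple one at (216,146).

Request:
{"op": "carry_out", "data": {"slide": [[-0.001,0.006,0.05],[-0.001,0.006,0.095],[-0.001,0.006,0.113],[-0.001,0.006,0.113],[-0.001,0.006,0.113],[-0.001,0.006,0.113],[-0.001,0.006,0.113],[-0.001,0.006,0.113]], "roll": [0,0,0,0,0,0,0,0], "claw": [0.06,0.06,0.06,0.06,0.028,0.028,0.028,0.028]}}

```text
clock: 11.28
position: [450.6, 335.3, 200.4]
ee_rot: [-0.053, 0.999, 0.001, 0.001]
contact_force: [-0.1, -0.5, 6.0]
gripper_width: 30.0
grasp_force: 59.3
```

Request:
{"op": "carry_out", "data": {"slide": [[0,0,0],[0,0,0],[0,0,-0.02],[0,0,-0.04],[0,0,-0.06],[0,0,-0.08],[0,0,-0.08]], "roll": [0,0,0,0,0,0,0], "claw": [0.028,0.028,0.028,0.028,0.028,0.028,0.028]}}

```text
clock: 12.15
position: [450.3, 335.1, 280.2]
ee_rot: [-0.053, 0.999, 0.001, 0.001]
contact_force: [-0.3, -0.0, -1.8]
gripper_width: 29.8
grasp_force: 59.2
```

Run:
```python
from h import *
np.set_printoptions(precision=2,suppress=True)
s=read_state();P=s["position"];print(P)
t=shot("scene")
b=np.array([582.4,-166.4])-240*np.array([-pose(s)[1,0]*-1,0]) 
for k in("bore_left",):
  for r in place_of(t,k)[:2]:print(k,r["conf"],at_z(t,r["at"],30))
for tx in((557,73),(558,72.5)): print(tool([tx[0]-P[0],tx[1]-P[1],0]))
```

```text
[450.33 335.14 280.18]
bore_left 0.6 [563.93  69.49  30.  ]
[ -78.71 -271.85    0.01]
[ -79.65 -272.45    0.  ]
```

Request:
{"op": "carry_out", "data": {"slide": [[-0.016,-0.055,0],[-0.032,-0.11,0],[-0.047,-0.165,0],[-0.063,-0.22,0],[-0.079,-0.272,0],[-0.079,-0.272,0.02],[-0.079,-0.272,0.035],[-0.079,-0.272,0.035]], "roll": [0,0,0,0,0,0,0,0], "claw": [0.028,0.028,0.028,0.028,0.028,0.028,0.028,0.028]}}

```text
clock: 13.25
position: [556.6, 72.9, 241.8]
ee_rot: [-0.053, 0.999, -0.001, -0.002]
contact_force: [0.8, 0.3, -0.8]
gripper_width: 29.6
grasp_force: 59.5
```

Request:
{"op": "carry_out", "data": {"slide": [[0,0,0],[0,0,0]], "roll": [0,0], "claw": [0.028,0.028]}}

```text
clock: 13.5
position: [557.5, 73.5, 244.7]
ee_rot: [-0.053, 0.999, 0.0, 0.001]
contact_force: [0.0, 0.4, -1.3]
gripper_width: 29.6
grasp_force: 59.5
```

Run:
```python
from h import *
s=read_state();p=shot("wrist");print(s["clock"],s["position"],pose(s)[:3,0])
cv2.imwrite("pics/c4.png",cv2.resize(p["img"][180:360,190:360,::-1],None,fx=3.3,fy=3.3,interpolation=cv2.INTER_NEAREST))
```

```text
13.5 [557.50335324  73.49360895 244.67870901] [-0.99433969 -0.10623816 -0.0014296 ]
```

View pics/c4.png

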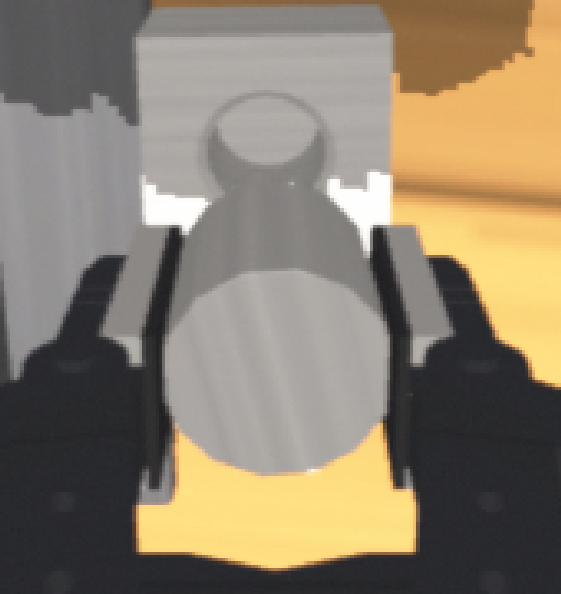

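Run:
```python
from h import *
np.set_printoptions(precision=2,suppress=True)
s=read_state();p=shot("wrist");R0=pose(s)[:3,:3];P=np.array(s["position"])
def tc(c,r,z): return R0.T@(at_z(p,(190+c/3.3,180+r/3.3),z)-P)
print("block",tc(264.5,33,30)-[25,0,0],"bore",tc(266,92,30)-[12,0,0])
for top in(99.3,100): print((tc(276.5,270,top)+tc(276.5,476,top))/2)
print(s["ee_rot"])
```

```text
block [  5.21  -1.43 214.63] bore [  6.31  -1.17 214.65]
[ -1.61   0.79 145.38]
[ -1.17   0.79 144.67]
[-0.05  1.    0.    0.  ]
```

Request:
{"op": "carry_out", "data": {"slide": [[0.006,-0.002,0],[0.006,-0.002,0],[0.006,-0.002,0],[0.006,-0.002,0]], "roll": [0,0,0,0], "claw": [0.028,0.028,0.028,0.028]}}

```text
clock: 14.1
position: [551.7, 70.1, 244.0]
ee_rot: [-0.053, 0.999, 0.0, 0.0]
contact_force: [0.1, 0.1, -1.5]
gripper_width: 29.3
grasp_force: 59.5
```

Run:
```python
from h import *
np.set_printoptions(precision=2,suppress=True,linewidth=200)
s=read_state();p=shot("wrist");print(s["position"],s["ee_rot"])
g=p["img"].mean(2).astype(int)
for c in(262,273,284): print(c,list(enumerate(g[180:345,c],180))[::1] if 0 else ' '.join(f"{v}" for v in g[180:340,c]))
for r in(200,213): print(r,' '.join(map(str,g[r,222:326])))
print(300,' '.join(map(str,g[292,222:326])))
```

```text
[551.68  70.12 244.02] [-0.05  1.    0.    0.  ]
262 97 96 96 94 93 94 96 97 99 101 118 132 134 132 134 134 134 131 132 135 146 168 173 173 172 170 168 171 174 174 173 172 171 170 170 171 172 173 170 167 160 146 148 162 170 195 253 254 253 208 173 166 148 130 126 128 129 128 130 129 130 130 130 130 130 129 129 130 130 130 130 130 131 130 131 131 131 131 130 130 131 132 138 163 170 167 167 166 166 165 165 165 164 164 163 164 164 163 163 165 166 165 166 167 168 168 169 170 170 170 171 171 172 172 172 170 171 170 169 169 169 168 169 169 168 167 167 166 168 168 168 169 170 169 170 168 169 168 168 167 167 173 198 200 201 200 201 200 200 201 202 202 202 203 203 203 205 204 204 203
273 98 96 96 97 95 96 95 96 98 101 117 133 133 131 135 135 133 131 131 136 152 169 172 172 169 168 169 172 174 174 173 172 171 170 170 170 171 150 149 166 167 168 172 173 198 253 254 254 254 254 254 187 133 129 128 128 129 129 128 129 130 129 129 128 130 128 128 128 129 129 129 128 128 129 130 129 129 129 129 128 131 140 170 168 167 167 168 167 168 167 167 168 169 169 169 169 170 169 169 171 171 171 173 173 173 1
[... 1355 characters left out ...]
171 171 171 171 171 172 172 170 170 171 171 171 171 171 170 170 170 170 170 170 171 170 170 170 170 170 170 170 169 168 169 169 169 169 170 168 168 169 169 169 169 170 170 169 168 169 168 168 169 168 169 168 167 168 168 169 168 168 168 167 168 168 168 169 168 176 177 175 175 175 175 176 175 175 175 176 175 175 176
300 42 44 43 42 44 43 41 43 44 44 44 47 48 47 46 37 47 106 161 168 168 168 167 168 169 168 168 165 162 161 164 166 168 169 169 168 168 168 170 171 172 170 168 166 163 163 164 166 168 169 170 174 176 175 171 169 169 167 167 166 166 167 166 167 167 170 171 171 172 172 171 170 168 168 169 169 168 167 167 169 170 170 171 170 159 119 50 35 41 48 49 49 44 44 43 43 44 42 42 41 42 43 42 41
```

Run:
```python
from h import *
np.set_printoptions(precision=2,suppress=True)
s=read_state();p=shot("wrist");R0=pose(s)[:3,:3];P=np.array(s["position"])
def tc(c,r,z): return R0.T@(at_z(p,(c,r),z)-P)
print("block",(tc(235.6,213,30)+tc(312,213,30))/2,tc(274,200,30)-[25,0,0],"bore",tc(273,217,30)-[12,0,0])
for top in(98.4,99): print((tc(239.5,292,top)+tc(307,292,top))/2,(tc(274,261.7,top)+tc(274,323.5,top))/2)
```

```text
block [ 15.02   0.91 214.02] [ -1.23   1.03 214.02] bore [  0.28   0.39 214.02]
[ -0.71   0.55 145.62] [ -1.54   0.89 145.62]
[ -0.33   0.55 145.02] [ -1.16   0.88 145.02]
```

Request:
{"op": "carry_out", "data": {"slide": [[0.0005,0,0],[0.0005,0,0.007],[0.0005,0,0.014],[0.0005,0,0.019],[0.0005,0,0.022],[0.0005,0,0.022]], "roll": [0,0,0,0,0,0], "claw": [0.028,0.028,0.028,0.028,0.028,0.028]}}

```text
clock: 14.95
position: [551.1, 70.1, 221.6]
ee_rot: [-0.053, 0.999, -0.0, -0.0]
contact_force: [0.4, -0.6, -0.8]
gripper_width: 29.7
grasp_force: 59.5
```

Request:
{"op": "carry_out", "data": {"slide": [[0,0,0.006],[0,0,0.012],[0,0,0.014],[0,0,0.014],[0,0,0.014]], "roll": [0,0,0,0,0], "claw": [0.028,0.028,0.028,0.028,0.028]}}

```text
clock: 15.58
position: [551.1, 70.1, 208.1]
ee_rot: [-0.053, 0.999, -0.0, 0.0]
contact_force: [0.1, 0.4, -1.7]
gripper_width: 29.3
grasp_force: 59.5
```

Request:
{"op": "carry_out", "data": {"slide": [[0,0,0],[0,0,0],[0,0,0],[0,0,-0.04],[0,0,-0.095],[0,0,-0.15],[0,0,-0.205],[0,0,-0.23]], "roll": [0,0,0,0,0,0,0,0], "claw": [0.05,0.055,0.055,0.055,0.055,0.06,0.07,0.075]}}

```text
clock: 16.58
position: [551.0, 69.9, 442.2]
ee_rot: [-0.053, 0.999, 0.001, 0.003]
contact_force: [-0.1, 0.3, -0.6]
gripper_width: 75.7
grasp_force: 0.0
```

Request:
{"op": "carry_out", "data": {"slide": [[0.02,-0.055,0],[0.04,-0.11,0],[0.042,-0.119,0],[0.042,-0.119,0],[0.042,-0.119,0],[0.042,-0.119,0]], "roll": [0,0,0,0,0,0], "claw": [0.075,0.075,0.075,0.075,0.075,0.075]}}

```text
clock: 17.32
position: [522.2, -51.7, 437.8]
ee_rot: [-0.053, 0.999, 0.0, -0.0]
contact_force: [-0.2, 0.1, 0.0]
gripper_width: 75.1
grasp_force: 0.0
```

Run:
```python
from h import *
np.set_printoptions(precision=2,suppress=True)
s=read_state();p=shot("wrist");save(p,"w4.png");P=s["position"];print(s["clock"],P,pose(s)[:3,0],s["joints"])
d=disc(p,(520,-53),220,r=42,tol=7);print(d);print("tool",tool([d[0][0]-P[0],d[0][1]-P[1],205-P[2]]))
for r in place_of(p,"cap_center")[:3]:print(r["conf"],np.array(r["at"]),at_z(p,r["at"],205))
for n in("top","scene"):
  t=shot(n)
  for c in((582,-166),(553,71)):
    W=zworld(t);m=np.hypot(W[...,0]-c[0],W[...,1]-c[1])<9;print(n,c,np.median(W[m][:,2]),m.sum())
```

```text
17.325 [522.2  -51.68 437.8 ] [-0.99 -0.11  0.  ] [ 0.21  0.19 -0.18 -0.   -1.2  -1.67]
(array([521.19, -52.96]), 27.813508987426758, array([520.65, -53.05], dtype=float32), 4731, np.float64(220.4670587129978))
tool [  1.06  -1.17 232.8 ]
0.85 [305.6  77.4] [421.46 -41.32 205.  ]
0.79 [200.7  60. ] [ 418.51 -107.7   205.  ]
0.71 [273.5 228.4] [524.54 -50.69 205.  ]
top (582, -166) 62.27302502458929 32
top (553, 71) nan 0
scene (582, -166) 59.46102974684777 23
scene (553, 71) 60.15113359383827 29
  return _methods._mean(a, axis=axis, dtype=dtype,
  ret = ret.dtype.type(ret / rcount)
```

View pics/w4.png

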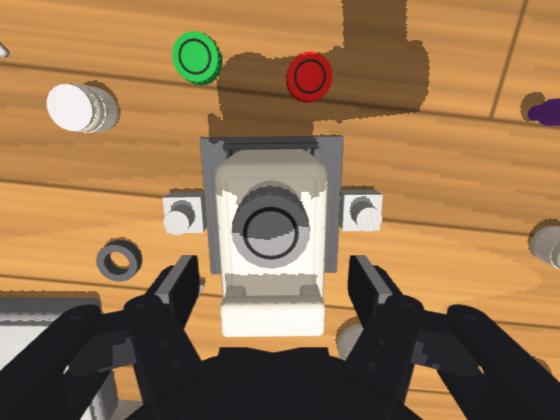

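Both pins are seated and the cap is at (271,232). I'll descend on it with a -25° pre-roll so that both turning directions stay in wrist range.

Request:
{"op": "carry_out", "data": {"slide": [[0.001,-0.001,0.02],[0.001,-0.001,0.04],[0.001,-0.001,0.06],[0.001,-0.001,0.075],[0.001,-0.001,0.08],[0.001,-0.001,0.08],[0.001,-0.001,0.08],[0.001,-0.001,0.08]], "roll": [-10,-20,-25,-25,-25,-25,-25,-25], "claw": [0.075,0.075,0.075,0.075,0.075,0.048,0.048,0.048]}}

```text
clock: 18.52
position: [521.2, -53.7, 358.8]
ee_rot: [-0.267, 0.964, -0.0, 0.001]
contact_force: [-0.3, 0.3, 1.1]
gripper_width: 52.8
grasp_force: 62.6
```

Request:
{"op": "carry_out", "data": {"slide": [[0,0,0],[0,0,0],[0,0,0],[0,0,0],[0,0,0],[0,0,0]], "roll": [0,0,4,8,12,12], "claw": [0.048,0.048,0.048,0.048,0.048,0.048]}}

```text
clock: 19.27
position: [520.9, -53.7, 358.8]
ee_rot: [-0.168, 0.986, -0.001, -0.0]
contact_force: [-2.2, 0.5, 6.1]
gripper_width: 52.1
grasp_force: 61.9
```

```bash
python3 -c "
from h import *
s=read_state();print(s)"
```

```text
{'clock': 19.275, 'joints': array([ 0.20766954,  0.25321805, -0.30836966,  0.00163308, -1.00943511,
       -1.44269191]), 'joint_vel': array([ 0.00018778, -0.00097826,  0.00022438, -0.00028932,  0.00211669,
        0.00906525]), 'joint_efforts': array([ -1.06989842, -28.05424869,  16.20613217,   2.88658462,
         0.46880286,  -1.19015671]), 'position': array([520.91513624, -53.72360493, 358.78559165]), 'ee_rot': array([-1.67527999e-01,  9.85867070e-01, -6.95134583e-04, -8.56647769e-05]), 'contact_force': array([-2.23099422,  0.45605144,  6.1368294 ]), 'wrist_torque': array([0.13047049, 0.5836609 , 1.15741087]), 'grasp_force': 61.85294911265373, 'gripper_width': 52.13007531124561}
```

Turning with positive roll hits the stop (1.16 N m). I'll turn the other way.

Request:
{"op": "carry_out", "data": {"slide": [[0,0,0],[0,0,0],[0,0,0],[0,0,0],[0,0,0],[0,0,0],[0,0,0],[0,0,0]], "roll": [-8,-18,-28,-38,-48,-58,-68,-78], "claw": [0.048,0.048,0.048,0.048,0.048,0.048,0.048,0.048]}}

```text
clock: 20.27
position: [521.5, -54.0, 358.8]
ee_rot: [0.751, -0.66, 0.001, -0.001]
contact_force: [1.5, -0.6, 2.8]
gripper_width: 52.1
grasp_force: 63.8
```

Request:
{"op": "carry_out", "data": {"slide": [[0,0,0],[0,0,0]], "roll": [0,0], "claw": [0.048,0.048]}}

```text
clock: 20.52
position: [521.5, -53.9, 358.8]
ee_rot: [0.748, -0.663, 0.001, -0.001]
contact_force: [1.5, -2.0, 5.3]
gripper_width: 52.4
grasp_force: 63.6
```

```bash
python3 -c "
from h import *
s=read_state();print(s['wrist_torque'],s['joints'],s['contact_force'],s['position'])"
```

```text
[-0.53458824 -0.54046258  0.08286611] [ 0.20692404  0.25376457 -0.30750867  0.00123757 -1.00714626 -0.08693547] [ 1.52131259 -1.98225501  5.29249763] [521.51163553 -53.93564866 358.76728043]
```

It turned freely (0.08 N m). I'll lift it.

Request:
{"op": "carry_out", "data": {"slide": [[0,0,-0.005],[0,0,-0.01],[0,0,-0.015]], "roll": [0,0,0], "claw": [0.048,0.048,0.048]}}

```text
clock: 20.9
position: [520.6, -53.9, 372.6]
ee_rot: [0.749, -0.663, -0.001, 0.001]
contact_force: [1.4, -2.0, -2.3]
gripper_width: 52.4
grasp_force: 63.2
```

Request:
{"op": "carry_out", "data": {"slide": [[0,0,-0.015],[0,0,-0.035],[0,0,-0.055],[0,0,-0.07],[0,0,-0.07],[0,0,-0.07],[0,0,-0.07],[0,0,-0.07]], "roll": [0,0,0,0,0,0,0,0], "claw": [0.048,0.048,0.048,0.048,0.048,0.048,0.048,0.048]}}

```text
clock: 21.9
position: [520.9, -53.8, 442.3]
ee_rot: [0.749, -0.662, -0.0, 0.001]
contact_force: [-0.4, 0.1, -0.9]
gripper_width: 52.4
grasp_force: 63.4
```

Run:
```python
from h import *
np.set_printoptions(precision=2,suppress=True)
s=read_state();P=s["position"];print(P,s["gripper_width"],s["grasp_force"],s["contact_force"],s["joint_vel"])
p=shot("wrist");W=zworld(p);m=np.hypot(W[...,0]-P[0],W[...,1]-P[1])<18;m&=W[...,2]>150
print("cap top z",np.median(W[m][:,2]),m.sum(),"expected",220+P[2]-358.8)
A=np.c_[W[m][:,:2]-P[:2],np.ones(m.sum())];print(np.linalg.lstsq(A,W[m][:,2],rcond=None)[0])
for n in("top","scene"):
  t=shot(n);W=zworld(t)
  for c in((582,-166),(553,71)):
    m=np.hypot(W[...,0]-c[0],W[...,1]-c[1])<9;print(n,c,np.median(W[m][:,2]) if m.any() else None,m.sum())
```

```text
[520.92 -53.77 442.34] 52.38789662704276 63.371057996482705 [-0.42  0.09 -0.9 ] [-0. -0.  0. -0.  0.  0.]
cap top z 343.4289905763354 12809 expected 303.5388030425583
[  0.23  -1.73 311.87]
top (582, -166) 63.32881580844992 32
top (553, 71) None 0
scene (582, -166) 60.10043436875219 22
scene (553, 71) 61.15615972102432 31
```

Run:
```python
from h import *
np.set_printoptions(precision=2,suppress=True)
s=read_state();P=s["position"];p=shot("wrist");W=zworld(p)
m=(np.hypot(W[...,0]-P[0],W[...,1]-P[1])<18)&(abs(W[...,2]-303)<10)
A=np.c_[W[m][:,:2]-P[:2],np.ones(m.sum())];print(m.sum(),np.linalg.lstsq(A,W[m][:,2],rcond=None)[0],p["img"][m].mean(0))
if m.sum()>800: print(job_done())
```

```text
5135 [ -0.     0.01 304.85] [70.89 68.93 69.1 ]
the job is handed in; nothing more can be done
None
```

The job is handed in at about 22 s: both pins measured fully home, the cap came off by turning counter-clockwise seen from above (right-hand thread), and it is held level about 8 cm above the neck; no verdict was returned.

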